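Seal the topping canisters and set aside any whose catch is worn

ROBOT

A 7-joint arm with a two-finger parallel gripper is mounted at the origin on a cart in front of the work surface, level with it; the furniture and walls round the work are solid. World frame = base frame: x ahead of the robot, y to its left, z up, the work surface at z = 0. Lengths are in m, angles in rad, forces in N, time in s.
With the tool pointing down it reaches from about 0.35 to 0.9 m from the base axis. Payload 7.2 kg.
Tool frame: the origin (TCP) lies at the very end of the fingers, on their centre line; the grasp point (between the pads) lies 19 mm behind it; z points along the fingers, y is the line along which they close (so a half turn about z gives the same grasp; the last joint's range is limited). The gripper opens to 85 mm and grips with 20 to 120 N. Pads are 22 mm wide; open, the fingers measure 114 mm over their backs; the gripper's body (76 mm by 85 mm) begins 54 mm behind the grasp point. The pads swing forward as they close: fully open they stand 13 mm farther back than shut.
Start: joints at [-1.332, 0.411, -0.013, 1.596, 0.006, 1.134, -0.082], TCP at [0.189, 0.596, 0.231] pointing down, gripper open.
Joint ranges: [-2.95, 2.95], [-0.29, 1.99], [-1.47, 1.44], [0.14, 2.54], [-1.03, 4.17], [0.13, 1.85], [-2.86, 2.86]. Speed limits (rad/s): [2.39, 2.39, 3.01, 3.01, 3.14, 3.14, 3.14].

INTERFACE

Orientations are given as [roll, pitch, yaw] about the fixed x, y, z axes, in that order (R = Rz(yaw) Ry(pitch) Rx(roll)).
In Python, from bench import * gives the robot as it stands. The module is installed in compiled form; this text tells all that it offers.
- The arm moves only by the shell command python3 -m creep 'ROWS' [FORCE]. ROWS is JSON, a list that holds one entry, the list of rows, each a list of 5 numbers: the shift along the tool's x, y, z in mm, then the turn about the tool's z in rad, then the closure in counts, from 0 (fully open) to 255 (shut). A call has 1 to 12 rows; each row is the pose to reach, as a shift and turn from the pose commanded when the call began, along the tool's axes at that moment; what a row does not reach only later rows make up. A row lasts 1/12 s, in which the tool goes at most 41.7 mm and 7.16 degrees, less where a joint would pass 70% of its speed; a pose out of reach is approached as far as the arm can. A call with a gripper value outside its range is refused whole. The fingers move at their own pace and stop on an object; FORCE is the grip in N (left out, the last holds). Time passes only in rows, so rows that repeat a pose let the fingers close. It gives the time, the measured TCP pose, the force, the opening and the grip force at its end, in the units of the state.
- observe(): the state, without advancing time (a new reading comes with each control period).
- camera(name): name is "scene" or "top" or "wrist"; returns a dict with "pixels" (400x640x3 uint8, red, green, blue), "z_map" (400x640 float32, m along the optical axis (not along the pixel's ray), 0 where there is no reading), "intrinsics" (3x3 intrinsics, pixels), "cam_to_world" (4x4, takes a point from camera to world coordinates). Camera axes: x right, y down, z forward; pixel columns grow to the right and rows downward; lengths in m; the calibration is good to about 2 mm. A picture is of the moment at which its call begins.
- job_done(): hands the job in; it is judged then, once.
Trained networks look in the newest picture that a camera, given by its name, has taken for a name from the list of things; names that differ only in an ending like _2 or _b are one class to them, and where a whole thing is asked for, a point or a joint stands for the part that bears it (a point fixed in the world has none). Each returns a list of dicts, best first, with "conf" (0 to 1); they miss things now and then, are a little off and sometimes report something else, mostly with a low value. They report only what shows in the picture. A call takes as long as a camera call.
- find_in(camera, label): "position" ([column, row] in pixels, amid what is visible of it).
- spot_point(camera, label): "position" ([column, row] in pixels: a listed point, or the origin of a listed thing).
The state is a dict: "time_s": time; "q": joint angles; "joint_vel": joint speeds; "tau": joint torques, N m; "tcp_pos": TCP position; "eef_rot": TCP orientation; "contact_force": force on the tool from outside, world axes, zero at the start; "moment": the same for the moment, N m; "gripper_width": finger opening in m; "gripper_force": force on a finger pad.
Only numpy, scipy, OpenCV 4.12 (cv2) and the standard library are available. Lean on these libraries where they do the work, as an engineer would, in place of code of your own. Each camera call takes 0.05 s, during which the arm holds its last target. There are 200 camera calls.

TASK

Seal the canisters of chocolate drops on the wooden board for the night: press each lid's button right down so that it clicks and stays down by itself. Where the button pops up again although it was pressed right down, the catch is worn out and the drops would go stale: set that canister down upright in the middle of the steel tray, without dropping it, and leave the sealed ones standing where they are. Tip no canister and leave the other things on the counter alone.

Things in the scene. Friction and masses are not known exactly. Their poses are not given: they have to be found in the camera images.
- board: Low dark wooden serving board, fixed to the counter, 86 x 290 mm with its long side along its own y axis. The three canisters stand on its flat upper face, 12 mm above the origin, spaced 92 mm along y; a lip 7 mm wide round the edge stands 7.5 mm higher than that face. Origin: centre of its underside, on the counter; z up.
- tray: Shallow empty pressed-steel tray for set-aside things, fixed to the counter, 156 x 156 mm outside, 150 x 150 mm inside. Its floor is 3 mm thick and the rounded rim's top is 23 mm above the counter. Origin: centre of its underside, on the counter; x and y along its sides.
- canister_a: One of three identical push-button storage canisters: square clear tub (54 x 54 mm) of chocolate drops under a square white lid 56 x 56 mm, whose sides (vertical, grippable) reach from 72 to 92 mm above the canister's underside. A round button stands on the lid. Total height 104 mm with the button up. About 0.3 kg. Origin: centre of its underside; x and y along its sides, z up. Tub and lid do not come apart.
- canister_a_top (a point): Centre of the flat upper face of this canister's button: white round cap 34 mm across with an orange band below it that shows only while the button is up. It moves with the button; up, it is 12 mm above the lid; right down, 2 mm.
- canister_a_button (a joint): Travel of this button, m: 0 = up, 0.010 = right down on its stop. It resists with 1 to 6 N, most in the first third of the way. Under a sound lid it snaps past its catch at about 0.007 and then stays down by itself at about 0.009; let go earlier, it comes back up to 0. If the catch is worn it can be pressed to 0.010 too, perhaps more easily, but comes back up to 0 whenever it is let go. The lids look alike: only pressing tells.
- canister_b: One of three identical push-button storage canisters: square clear tub (54 x 54 mm) of chocolate drops under a square white lid 56 x 56 mm, whose sides (vertical, grippable) reach from 72 to 92 mm above the canister's underside. A round button stands on the lid. Total height 104 mm with the button up. About 0.3 kg. Origin: centre of its underside; x and y along its sides, z up. Tub and lid do not come apart.
- canister_b_top (a point): Centre of the flat upper face of this canister's button: white round cap 34 mm across with an orange band below it that shows only while the button is up. It moves with the button; up, it is 12 mm above the lid; right down, 2 mm.
- canister_b_button (a joint): Travel of this button, m: 0 = up, 0.010 = right down on its stop. It resists with 1 to 6 N, most in the first third of the way. Under a sound lid it snaps past its catch at about 0.007 and then stays down by itself at about 0.009; let go earlier, it comes back up to 0. If the catch is worn it can be pressed to 0.010 too, perhaps more easily, but comes back up to 0 whenever it is let go. The lids look alike: only pressing tells.
- canister_c: One of three identical push-button storage canisters: square clear tub (54 x 54 mm) of chocolate drops under a square white lid 56 x 56 mm, whose sides (vertical, grippable) reach from 72 to 92 mm above the canister's underside. A round button stands on the lid. Total height 104 mm with the button up. About 0.3 kg. Origin: centre of its underside; x and y along its sides, z up. Tub and lid do not come apart.
- canister_c_top (a point): Centre of the flat upper face of this canister's button: white round cap 34 mm across with an orange band below it that shows only while the button is up. It moves with the button; up, it is 12 mm above the lid; right down, 2 mm.
- canister_c_button (a joint): Travel of this button, m: 0 = up, 0.010 = right down on its stop. It resists with 1 to 6 N, most in the first third of the way. Under a sound lid it snaps past its catch at about 0.007 and then stays down by itself at about 0.009; let go earlier, it comes back up to 0. If the catch is worn it can be pressed to 0.010 too, perhaps more easily, but comes back up to 0 whenever it is let go. The lids look alike: only pressing tells.
- ribbon_sage: Bystander: spool of sage green ribbon with brown card ends, 62 x 68 x 30 mm, lying flat. Origin: centre of its underside.
- ribbon_ivory: Bystander: spool of ivory ribbon with brown card ends, 66 x 73 x 24 mm, lying flat. Origin: centre of its underside.
- scoop: Bystander: steel scoop lying on the counter, 54 x 171 x 27 mm, long side along its own y axis. Origin: centre of its underside.

How it is judged:
By the outcome, as a careful person would: the job done as asked, in the order asked, and still so for the second after the job is handed in, with the robot touching nothing.
It also fails if it takes over 61 s, if anything falls off the work surface, if the arm or the gripper's body presses on something with over 40 N, if the wrist force passes 120 N, or if a joint passes its speed limit or range.

## Working session

There is one attempt and no reset: what is moved stays moved. The work goes in short steps, Python scripts to look and compute and a shell command to move; the robot and the scene stay as the last step left them, time stands still between calls to the robot, and variables do not carry over. Pictures are saved under pics/ and viewed, at most 10 in all, crops included, and the job is handed in when it is done.

```bash
mkdir -p pics; cat > h.py <<'E'
from bench import *
import numpy as np, cv2
def world(c,uv,z=None,win=2):
    u,v=uv; K=c["intrinsics"]; T=np.array(c["cam_to_world"])
    r=T[:3,:3]@np.linalg.inv(K)@np.array([u,v,1.]); o=T[:3,3]
    if z is not None: return o+r*(z-o[2])/r[2]
    p=c["z_map"][int(v)-win:int(v)+win+1,int(u)-win:int(u)+win+1]; p=p[p>0]
    return o+r*np.median(p)
def save(c,n): cv2.imwrite("pics/"+n,c["pixels"][:,:,::-1])
E
python3 - <<'E'
from h import *
s=observe(); print(s)
for n in("top","scene"):
    c=camera(n); save(c,n+"0.png")
    for l in("canister_a_top","canister_a","tray","board","ribbon_sage","ribbon_ivory","scoop"):
        for d in spot_point(n,l)[:4]:
            if d["conf"]>.3: print(n,l,round(d["conf"],2),np.round(d["position"]),world(c,d["position"]).round(3))
E
```

```text
{'time_s': 0.0, 'q': array([-1.33219781,  0.41191947, -0.01271722,  1.597026  ,  0.0055806 ,
        1.13429371, -0.0821688 ]), 'joint_vel': array([ 0.00058563, -0.0010094 ,  0.00118236, -0.00097235, -0.0008501 ,
        0.00165242,  0.00072607]), 'tau': array([-6.80208195e-04, -6.00636721e+01,  6.81984611e-01, -2.99394339e+01,
        1.38700783e-02,  1.09294945e-02, -1.18629629e-05]), 'tcp_pos': array([0.18863859, 0.59534318, 0.23044823]), 'eef_rot': array([-3.13998419e+00,  9.43965276e-05,  2.83484651e+00]), 'contact_force': array([-0.45679233, -0.94482617, -0.13124025]), 'moment': array([-0.02575439, -0.02516055, -0.02955696]), 'gripper_force': 0.0, 'gripper_width': 0.0850821523461981}
top canister_a_top 0.46 [282. 180.] [0.508 0.175 0.117]
top canister_a 0.96 [309. 184.] [0.498 0.097 0.108]
top canister_a 0.91 [288. 181.] [0.509 0.16  0.104]
top canister_a 0.6 [254. 184.] [0.501 0.256 0.106]
top tray 0.84 [441. 203.] [ 0.443 -0.309  0.004]
top tray 0.4 [363. 231.] [ 0.36  -0.061  0.031]
top board 0.94 [284. 183.] [0.503 0.169 0.106]
top board 0.34 [361. 229.] [ 0.367 -0.056  0.0
[... 211 characters left out ...]
002]
top scoop 0.48 [364. 229.] [ 0.366 -0.064  0.031]
scene canister_a_top 0.6 [297. 161.] [0.502 0.18  0.115]
scene canister_a_top 0.57 [320. 170.] [0.508 0.093 0.116]
scene canister_a_top 0.42 [280. 146.] [0.526 0.276 0.115]
scene canister_a 0.81 [297. 178.] [0.486 0.167 0.058]
scene canister_a 0.71 [326. 196.] [0.502 0.062 0.029]
scene tray 0.78 [421. 277.] [ 0.434 -0.317  0.002]
scene tray 0.46 [298. 178.] [0.485 0.163 0.063]
scene board 0.84 [297. 182.] [0.485 0.167 0.039]
scene ribbon_sage 0.98 [333. 249.] [ 0.343 -0.085  0.029]
scene ribbon_sage 0.33 [280. 147.] [0.518 0.269 0.116]
scene ribbon_ivory 0.54 [229. 185.] [0.351 0.358 0.014]
scene scoop 0.5 [244. 156.] [0.495 0.431 0.014]
```

```bash
python3 - <<'E'
from h import *
a=cv2.imread("pics/top0.png")[120:280,170:500]; b=cv2.imread("pics/scene0.png")[100:320,170:500]
cv2.imwrite("pics/both.png",np.vstack([cv2.resize(a,(700,339),interpolation=2),cv2.resize(b,(390,260),interpolation=2) if 0 else cv2.copyMakeBorder(cv2.resize(b,(390,260)),0,0,0,310,0)]))
c=camera("top"); K=c["intrinsics"];T=np.array(c["cam_to_world"])
v,u=np.mgrid[:400,:640]; z=c["z_map"]; 
P=np.stack([(u-K[0,2])/K[0,0]*z,(v-K[1,2])/K[1,1]*z,z],-1)@T[:3,:3].T+T[:3,3]
def comps(m,mn):
    n,l,st,ce=cv2.connectedComponentsWithStats(m.astype(np.uint8))
    for i in range(1,n):
        if st[i,4]>=mn:
            p=P[l==i]; r=cv2.minAreaRect((p[:,:2]*1000).astype(np.float32)); print(st[i,4],p.mean(0).round(4),np.median(p[:,2]).round(4),[np.round(q,1) for q in r])
reg=(z>0)&(P[...,0]>.25)&(P[...,0]<.7)&(abs(P[...,1])<.55)
print("tops");comps(reg&(P[...,2]>.110)&(P[...,2]<.125),15)
print("lids");comps(reg&(P[...,2]>.09)&(P[...,2]<.125),15)
print("low");comps(reg&(P[...,2]>.010)&(P[...,2]<.04),40)
E
```

```text
tops
46 [ 0.5718 -0.5119  0.1179] 0.1189 [array([ 570. , -515.8]), array([61.3, 14.2]), np.float64(89.1)]
113 [0.5153 0.0903 0.1171] 0.1169 [array([515.5,  90.3]), array([32.6, 32.3]), np.float64(22.7)]
111 [0.5132 0.2699 0.1165] 0.1167 [array([513.3, 270.6]), array([32.8, 32.2]), np.float64(82.5)]
108 [0.5127 0.184  0.1171] 0.1171 [array([512.9, 183.8]), array([30.7, 32.4]), np.float64(32.6)]
lids
19 [ 0.6877 -0.15    0.1092] 0.1081 [array([ 688.3, -149.9]), array([12.5,  5.8]), np.float64(46.6)]
99 [ 0.5762 -0.5136  0.109 ] 0.1087 [array([ 575.6, -517.2]), array([19.9, 66. ]), np.float64(4.4)]
378 [0.5135 0.0898 0.1081] 0.106 [array([514.4,  90.8]), array([55.1, 55.7]), np.float64(89.0)]
381 [0.512  0.2682 0.1076] 0.1055 [array([512.9, 270. ]), array([56.1, 57. ]), np.float64(3.3)]
393 [0.5122 0.1829 0.1076] 0.1058 [array([513.3, 183.8]), array([55.6, 56.2]), np.float64(88.7)]
low
329 [ 0.6973 -0.3599  0.0222] 0.0219 [array([ 697.2, -357.3]), array([  5.8, 385.2]), np.float64(0.1)]
565 [0.6969 0.1823 0.021 ] 0.0211 [array([697.7, 195.4]), array([708.6,  18.5]), np.float64(88.8)]
39
[... 588 characters left out ...]
0.2)]
75 [ 0.5444 -0.5331  0.02  ] 0.0203 [array([ 543. , -533.8]), array([55.1, 26.4]), np.float64(4.9)]
1235 [0.5104 0.1702 0.017 ] 0.0159 [array([516.7, 180.2]), array([ 86.9, 287.8]), np.float64(0.6)]
432 [ 0.4405 -0.315   0.0222] 0.0232 [array([ 441.5, -311.6]), array([159.2, 160.1]), np.float64(3.9)]
115 [0.4764 0.4349 0.019 ] 0.0184 [array([477.6, 435.4]), array([94.7, 14.8]), np.float64(4.5)]
116 [ 0.472  -0.5332  0.0199] 0.0209 [array([ 470.2, -535.8]), array([28., 81.]), np.float64(89.9)]
370 [0.3753 0.3674 0.0248] 0.0247 [array([375.2, 368. ]), array([64.2, 65.5]), np.float64(15.6)]
327 [ 0.3656 -0.069   0.031 ] 0.0309 [array([365. , -68.8]), array([58.6, 57.7]), np.float64(88.7)]
```

View pics/both.png

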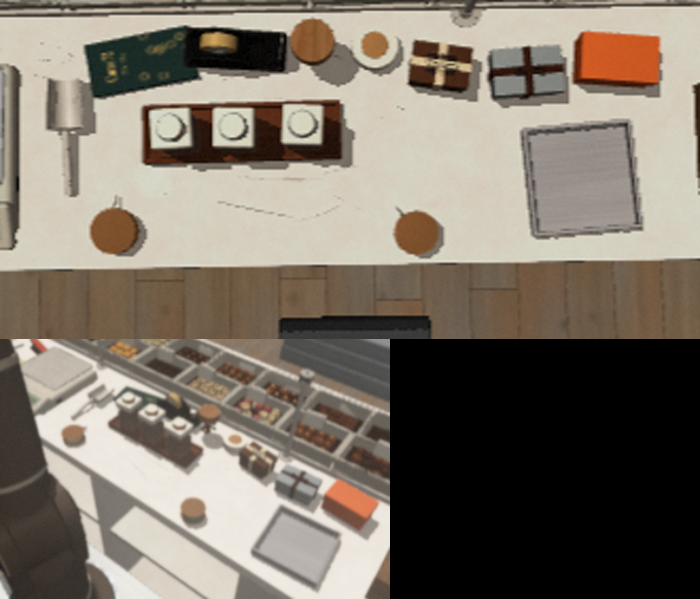

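The canisters stand at crop pixels (302,125), (233,127) and (172,128), and the tray is at about (582,180). In world coordinates the canisters are at y≈0.090, 0.184 and 0.270 with x≈0.514, and the tray is centred at (0.441,-0.312). I'll start at the left canister with the fingers shut.

```bash
cat > w2t.py <<'E'
import sys
from h import *
s=observe(); y=s["eef_rot"][2]; d=np.array(list(map(float,sys.argv[1:4])))-s["tcp_pos"]
print("tcp",s["tcp_pos"].round(4),"yaw",y.round(3),"F",s["contact_force"].round(1),"rows",(1000*np.array([np.cos(y)*d[0]+np.sin(y)*d[1],np.sin(y)*d[0]-np.cos(y)*d[1],-d[2]])).round(1),"w",s["gripper_width"])
E
python3 -m creep '[[[-20,-10,0,0.07,255],[-54,-28,2,0.17,255],[-90,-47,6,0.28,255],[-130,-68,10,0.39,255],[-170,-88,15,0.5,255],[-210,-109,20,0.62,255],[-250,-130,26,0.74,255],[-290,-151,32,0.86,255],[-330,-172,38,0.98,255],[-365,-190,43,1.1,255],[-392,-204,47,1.2,255],[-407,-212,50,1.264,255]]]' 40
python3 -m creep '[[[0,0,0,0,255],[0,0,0,0,255]]]'
python3 w2t.py .513 .270 .120
```

```text
time_s: 1.85
tcp_pos: [0.5156, 0.2668, 0.1814]
eef_rot: [3.14, 0.001, 1.562]
contact_force: [0.0, -0.1, -0.7]
gripper_width: -0.0002
gripper_force: 0.0
time_s: 2.02
tcp_pos: [0.5137, 0.2691, 0.1811]
eef_rot: [-3.142, 0.001, 1.568]
contact_force: [-0.5, 0.5, 0.9]
gripper_width: -0.0
gripper_force: 0.0
tcp [0.5137 0.2691 0.1811] yaw 1.568 F [-0.5  0.5  0.9] rows [ 0.9 -0.7 61.1] w -4.735361997813687e-06
```

```bash
python3 -m creep '[[[1,0,25,0,255],[1,0,50,0,255],[1,0,60,0,255],[1,0,64,0,255],[1,0,66,0,255],[1,0,68,0,255],[1,0,70,0,255],[1,0,72,0,255],[1,0,73,0,255],[1,0,74,0,255],[1,0,74,0,255],[1,0,74,0,255]]]'
python3 -m creep '[[[0,0,1,0,255],[0,0,1,0,255],[0,0,1,0,255]]]'
```

```text
time_s: 3.02
tcp_pos: [0.5131, 0.272, 0.1076]
eef_rot: [3.141, -0.0, 1.571]
contact_force: [1.2, 0.9, 1.9]
gripper_width: -0.0001
gripper_force: 0.7
time_s: 3.27
tcp_pos: [0.5129, 0.2718, 0.1063]
eef_rot: [3.141, -0.0, 1.571]
contact_force: [1.4, 1.1, 2.2]
gripper_width: -0.0003
gripper_force: 0.8
```

```bash
for i in 1 2; do python3 -m creep '[[[0,0,1,0,255],[0,0,1,0,255],[0,0,1,0,255]]]' | egrep 'tcp|contact'; done
```

```text
tcp_pos: [0.513, 0.2719, 0.106]
contact_force: [-0.6, 0.8, 7.7]
tcp_pos: [0.5131, 0.2719, 0.1058]
contact_force: [-3.1, -0.1, 14.5]
```

```bash
python3 -m creep '[[[0,0,-4,0,255],[0,0,-15,0,255],[0,0,-35,0,255],[-15,0,-35,0,255],[-45,0,-35,0,255],[-75,0,-35,0,255],[-87,0,-35,0,255],[-87,0,-35,0,255],[-87,0,-35,0,255]]]' | egrep 'tcp|contact'
cat > tops.py <<'E'
from h import *
for n in("top","scene"):
    c=camera(n); K=c["intrinsics"];T=np.array(c["cam_to_world"])
    v,u=np.mgrid[:400,:640]; z=c["z_map"]
    P=np.stack([(u-K[0,2])/K[0,0]*z,(v-K[1,2])/K[1,1]*z,z],-1)@T[:3,:3].T+T[:3,3]
    for y in(.0903,.184,.2703):
        m=(np.hypot(P[...,0]-.5135,P[...,1]-y)<.012)&(P[...,2]>.09)
        print(n,y,m.sum(),np.percentile(P[m][:,2],[10,50,90]).round(4) if m.sum() else "")
    save(c,"%s_%.1f.png"%(n,observe()["time_s"]))
E
python3 tops.py; python3 w2t.py .513 .184 .118; ls pics
```

```text
tcp_pos: [0.5127, 0.1839, 0.1394]
contact_force: [0.3, 0.7, -0.8]
top 0.0903 56 [0.1141 0.1168 0.1197]
top 0.184 93 [0.5326 0.5363 0.554 ]
top 0.2703 0 
scene 0.0903 35 [0.1132 0.1169 0.1185]
scene 0.184 115 [0.1167 0.1658 0.2372]
scene 0.2703 26 [0.1142 0.117  0.1193]
tcp [0.5126 0.1858 0.1393] yaw 1.572 F [ 0.6 -0.5 -0.1] rows [-1.8  0.4 21.3] w 8.660749181809591e-05
both.png
scene0.png
scene_4.6.png
top0.png
top_4.6.png
```

Left canister's button is back up although it was pressed onto its stop, so its catch looks worn. Next is the middle one.

```bash
python3 -m creep '[[[-1,0,12,0,255],[-1,0,20,0,255],[-1,0,24,0,255],[-1,0,26,0,255],[-1,0,28,0,255],[-1,0,30,0,255],[-1,0,31,0,255],[-1,0,32,0,255],[-1,0,33,0,255],[-1,0,33,0,255]]]'| egrep 'tcp|contact'; for i in 1 2 3; do python3 -m creep '[[[0,0,1,0,255],[0,0,1,0,255],[0,0,1,0,255]]]' | egrep 'tcp|contact'; done
```

```text
tcp_pos: [0.5129, 0.1837, 0.1063]
contact_force: [-0.8, 0.8, 1.4]
tcp_pos: [0.513, 0.1837, 0.106]
contact_force: [-2.7, -1.1, 7.3]
tcp_pos: [0.5132, 0.1837, 0.1058]
contact_force: [-5.4, -1.8, 15.5]
tcp_pos: [0.5134, 0.1838, 0.1056]
contact_force: [-6.0, -2.6, 23.0]
```

```bash
python3 -m creep '[[[0,0,-4,0,255],[0,0,-15,0,255],[0,0,-37,0,255],[-15,0,-37,0,255],[-45,0,-37,0,255],[-75,0,-37,0,255],[-93,0,-37,0,255],[-93,0,-37,0,255],[-93,0,-37,0,255]]]' | egrep 'tcp|contact'
python3 tops.py; python3 w2t.py .515 .090 .118
```

```text
tcp_pos: [0.513, 0.0898, 0.1408]
contact_force: [0.3, 0.7, -1.0]
top 0.0903 100 [0.5343 0.5504 0.5577]
top 0.184 49 [0.105  0.1084 0.1119]
top 0.2703 56 [0.1131 0.1166 0.1193]
scene 0.0903 106 [0.116  0.163  0.2151]
scene 0.184 25 [0.1067 0.1084 0.1092]
scene 0.2703 27 [0.1153 0.1171 0.1184]
tcp [0.5129 0.0918 0.1405] yaw 1.572 F [0.4 0.7 0.7] rows [-1.8  2.1 22.5] w 0.0001427053183614448
```

Middle is sealed and the left one is still up. Next is the right one.

```bash
python3 -m creep '[[[-1,2,12,0,255],[-1,2,20,0,255],[-1,2,24,0,255],[-1,2,26,0,255],[-1,2,28,0,255],[-1,2,30,0,255],[-1,2,32,0,255],[-1,2,33,0,255],[-1,2,34,0,255],[-1,2,34,0,255]]]'| egrep 'tcp|contact'; for i in 1 2 3; do python3 -m creep '[[[0,0,1,0,255],[0,0,1,0,255],[0,0,1,0,255]]]' | egrep 'tcp|contact'; done
python3 -m creep '[[[0,0,-4,0,255],[0,0,-15,0,255],[0,0,-40,0,255],[30,0,-70,0,255],[65,0,-90,0,255],[100,0,-90,0,255],[140,0,-90,0,200],[165,0,-90,0,100],[180,0,-90,0,0],[180,0,-90,0,0],[180,0,-90,0,0]]]' | egrep 'tcp|contact'
python3 tops.py;python3 w2t.py .513 .270 .072
```

```text
tcp_pos: [0.5148, 0.0897, 0.1063]
contact_force: [-0.2, -0.1, 1.9]
tcp_pos: [0.5149, 0.0897, 0.106]
contact_force: [-2.6, 0.7, 8.5]
tcp_pos: [0.5152, 0.0897, 0.1058]
contact_force: [-4.8, -0.6, 16.4]
tcp_pos: [0.5155, 0.0898, 0.1056]
contact_force: [-7.5, -1.2, 25.5]
tcp_pos: [0.5148, 0.2692, 0.1932]
contact_force: [1.1, -0.3, -0.3]
top 0.0903 52 [0.1056 0.1085 0.1112]
top 0.184 55 [0.1055 0.1083 0.1114]
top 0.2703 167 [0.1163 0.5869 0.5899]
scene 0.0903 30 [0.1068 0.1086 0.1103]
scene 0.184 30 [0.1063 0.1084 0.1104]
scene 0.2703 30 [0.1151 0.1177 0.2824]
tcp [0.5152 0.2674 0.1933] yaw 1.568 F [ 0.5 -0.4 -0.4] rows [  2.6  -2.2 121.3] w 0.0747209396739422
```

```bash
python3 -m creep '[[[1,-2,0,0,0],[1,-2,20,0,0],[1,-2,45,0,0],[1,-2,70,0,0],[1,-2,90,0,0],[1,-2,105,0,0],[1,-2,115,0,0],[1,-2,121,0,0],[1,-2,124,0,0],[1,-2,124,0,0],[1,-2,124,0,0]]]'
python3 -m creep '[[[0,0,0,0,40],[0,0,0,0,60],[0,0,0,0,75],[0,0,0,0,85],[0,0,0,0,100],[0,0,0,0,120],[0,0,0,0,120],[0,0,0,0,120],[0,0,0,0,120],[0,0,0,0,120]]]' 35
```

```text
time_s: 10.57
tcp_pos: [0.5133, 0.2709, 0.0701]
eef_rot: [3.141, -0.001, 1.57]
contact_force: [0.1, 0.2, 0.5]
gripper_width: 0.0856
gripper_force: 0.0
time_s: 11.4
tcp_pos: [0.5131, 0.271, 0.07]
eef_rot: [3.141, -0.001, 1.571]
contact_force: [-0.5, -1.0, 5.0]
gripper_width: 0.0564
gripper_force: 36.1
```

```bash
python3 -m creep '[[[0,0,-2,0,120],[0,0,-6,0,120],[0,0,-12,0,120],[0,0,-22,0,120],[0,0,-36,0,120],[0,0,-55,0,120],[0,0,-75,0,120],[0,0,-95,0,120],[0,0,-110,0,120],[0,0,-118,0,120],[0,0,-120,0,120],[0,0,-120,0,120]]]' 35
python3 w2t.py .441 -.312 .19
python3 - <<'E'
from h import *
c=camera("scene"); cv2.imwrite("pics/lift.png",cv2.resize(c["pixels"][60:260,200:440,::-1],(720,600),interpolation=2))
E
```

```text
time_s: 12.4
tcp_pos: [0.5127, 0.2709, 0.1897]
eef_rot: [3.141, -0.001, 1.571]
contact_force: [1.1, -0.3, -3.4]
gripper_width: 0.0563
gripper_force: 37.4
tcp [0.5127 0.2709 0.1897] yaw 1.571 F [ 1.1 -0.3 -3.4] rows [-5.829e+02 -7.180e+01 -3.000e-01] w 0.05625305969939742
```

View pics/lift.png

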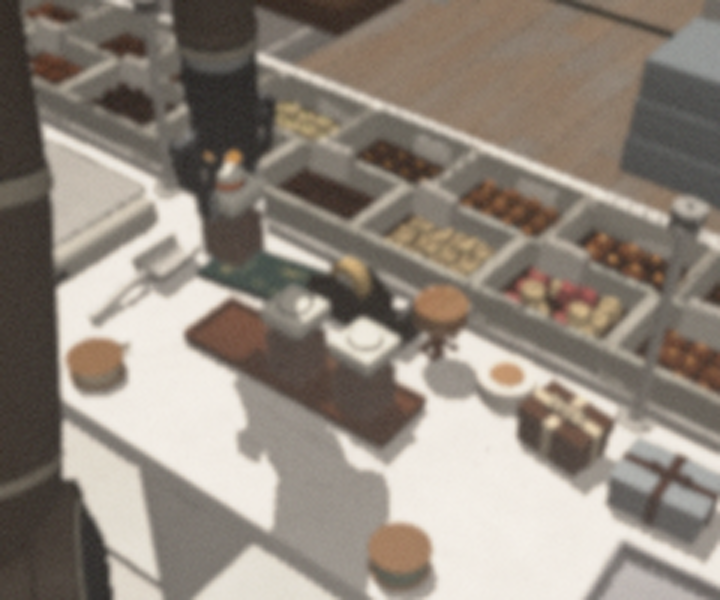

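The canister is held upright at about (235,210). The two sealed ones stand at (295,300) and (365,345) with no orange band showing. I'll carry it to the tray.

```bash
python3 -m creep '[[[-4,0,0,0,120],[-14,-1,0,0,120],[-30,-3,0,0,120],[-52,-6,0,0,120],[-78,-9,0,0,120],[-104,-12,0,0,120],[-130,-16,0,0,120],[-156,-19,0,0,120],[-182,-22,0,0,120],[-208,-25,0,0,120],[-234,-29,0,0,120],[-260,-32,0,0,120]]]' | egrep 'tcp|width'
python3 -m creep '[[[-26,-3,0,0,120],[-52,-6,0,0,120],[-78,-9,0,0,120],[-104,-12,0,0,120],[-130,-16,0,0,120],[-156,-19,0,0,120],[-182,-22,0,0,120],[-208,-25,0,0,120],[-234,-29,0,0,120],[-258,-32,0,0,120],[-276,-34,0,0,120],[-290,-36,0,0,120]]]' | egrep 'tcp|width'
python3 -m creep '[[[-10,-1,0,0,120],[-18,-2,0,0,120],[-25,-3,0,0,120],[-30,-4,0,0,120],[-33,-4,0,0,120],[-33,-4,0,0,120],[-33,-4,0,0,120],[-33,-4,0,0,120]]]'
python3 w2t.py .441 -.312 .061
```

```text
tcp_pos: [0.4792, 0.0078, 0.1889]
gripper_width: 0.056
tcp_pos: [0.4422, -0.2822, 0.1891]
gripper_width: 0.056
time_s: 15.12
tcp_pos: [0.441, -0.3115, 0.1892]
eef_rot: [-3.142, -0.0, 1.572]
contact_force: [-0.5, -0.5, -2.6]
gripper_width: 0.0561
gripper_force: 37.4
tcp [ 0.441  -0.3115  0.1892] yaw 1.572 F [-0.5 -0.5 -2.6] rows [ -0.5   0.  128.2] w 0.056061824849871884
```

```bash
python3 -m creep '[[[0,0,6,0,120],[0,0,18,0,120],[0,0,36,0,120],[0,0,56,0,120],[0,0,76,0,120],[0,0,94,0,120],[0,0,108,0,120],[0,0,117,0,120],[0,0,122,0,120],[0,0,124,0,120],[0,0,125,0,120],[0,0,125,0,120]]]' | egrep 'tcp|contact|width'
for i in 1 2; do python3 -m creep '[[[0,0,0.5,0,120],[0,0,1,0,120],[0,0,1,0,120],[0,0,1,0,120]]]' | egrep 'tcp|contact'; done
```

```text
tcp_pos: [0.441, -0.3124, 0.0646]
contact_force: [-0.4, 0.0, -3.3]
gripper_width: 0.0563
tcp_pos: [0.4409, -0.3122, 0.0636]
contact_force: [-0.3, 0.8, -2.8]
tcp_pos: [0.4408, -0.3122, 0.0622]
contact_force: [-0.5, 0.7, -2.6]
```

```bash
for i in 1 2; do python3 -m creep '[[[0,0,0.5,0,120],[0,0,1,0,120],[0,0,1,0,120],[0,0,1,0,120]]]' | egrep 'tcp|contact'; done
```

```text
tcp_pos: [0.4407, -0.3122, 0.0612]
contact_force: [-0.5, 0.7, -2.7]
tcp_pos: [0.4408, -0.3122, 0.0611]
contact_force: [-2.0, 1.8, 6.8]
```

```bash
python3 -m creep '[[[0,0,0,0,90],[0,0,0,0,75],[0,0,0,0,60],[0,0,0,0,40],[0,0,0,0,20],[0,0,0,0,0],[0,0,0,0,0],[0,0,0,0,0],[0,0,0,0,0]]]' | egrep 'tcp|contact|width'
python3 -m creep '[[[0,0,-3,0,0],[0,0,-10,0,0],[0,0,-22,0,0],[0,0,-40,0,0],[0,0,-65,0,0],[0,0,-95,0,0],[0,0,-125,0,0],[30,0,-150,0,0],[65,0,-165,0,0],[100,0,-165,0,0],[140,0,-165,0,0],[170,0,-165,0,0]]]' | egrep 'tcp|contact|width'
python3 -m creep '[[[15,0,0,0,0],[15,0,0,0,0],[15,0,0,0,0],[15,0,0,0,0]]]' | egrep 'tcp|contact|time'
python3 tops.py
python3 - <<'E'
from h import *
c=camera("top"); K=c["intrinsics"];T=np.array(c["cam_to_world"])
v,u=np.mgrid[:400,:640]; z=c["z_map"]
P=np.stack([(u-K[0,2])/K[0,0]*z,(v-K[1,2])/K[1,1]*z,z],-1)@T[:3,:3].T+T[:3,3]
r=(abs(P[...,0]-.44)<.11)&(abs(P[...,1]+.312)<.11)
for lo,hi in((.1,.112),(.085,.112),(.015,.03)):
    p=P[r&(P[...,2]>lo)&(P[...,2]<hi)]; print(len(p),np.median(p[:,2]),cv2.minAreaRect((p[:,:2]*1000).astype(np.float32)))
s=camera("scene"); a=cv2.resize(c["pixels"][120:280,170:500],(700,339),interpolation=2); b=cv2.copyMakeBorder(cv2.resize(s["pixels"][100:320,170:500],(390,260)),0,0,0,310,0)
cv2.imwrite("pics/end.png",np.vstack([a,b])[...,::-1])
E
```

```text
tcp_pos: [0.4408, -0.3122, 0.0602]
contact_force: [0.2, 0.6, -0.4]
gripper_width: 0.0854
tcp_pos: [0.4406, -0.1397, 0.2267]
contact_force: [-0.1, 0.3, -0.0]
gripper_width: 0.0852
time_s: 19.53
tcp_pos: [0.4408, -0.1283, 0.226]
contact_force: [0.2, -0.4, -0.6]
top 0.0903 51 [0.1054 0.1088 0.1107]
top 0.184 56 [0.1057 0.1084 0.1109]
top 0.2703 0 
scene 0.0903 30 [0.106  0.1076 0.1105]
scene 0.184 25 [0.1071 0.1079 0.1106]
scene 0.2703 0 
0 nan ((0.0, 0.0), (0.0, 0.0), 0.0)
0 nan ((0.0, 0.0), (0.0, 0.0), 0.0)
137 0.02299120854876513 ((438.4688415527344, -387.3013916015625), (49.924354553222656, 165.1352996826172), 75.31140899658203)
  return _methods._mean(a, axis=axis, dtype=dtype,
  ret = ret.dtype.type(ret / rcount)
```

View pics/end.png

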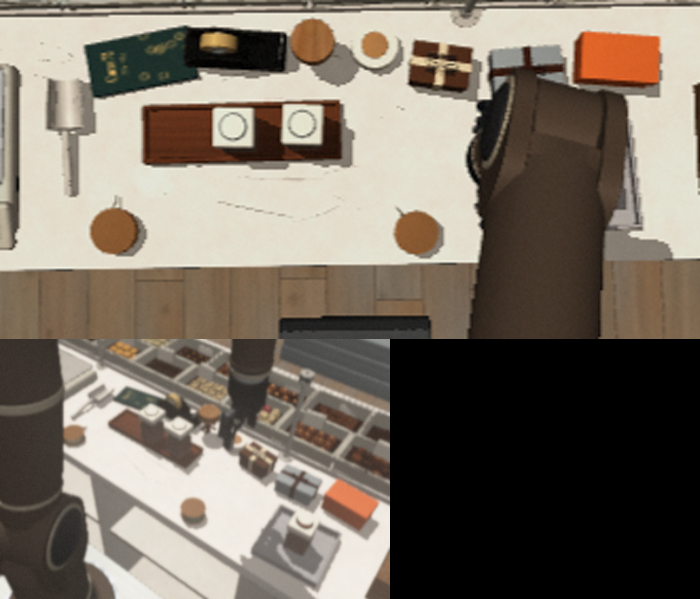

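The scene view shows the canister upright in the tray at (302,525). The arm blocks the top view, so I'll move it clear and measure the placing.

```bash
python3 -m creep '[[[20,0,0,0,0],[45,0,0,0,0],[75,0,0,0,0],[105,0,0,0,0],[135,0,0,0,0],[165,0,0,0,0],[195,0,0,0,0],[215,0,0,0,0],[230,0,0,0,0],[230,0,0,0,0],[230,0,0,0,0]]]' | egrep 'tcp|contact|time'
python3 - <<'E'
from h import *
c=camera("top"); K=c["intrinsics"];T=np.array(c["cam_to_world"])
v,u=np.mgrid[:400,:640]; z=c["z_map"]
P=np.stack([(u-K[0,2])/K[0,0]*z,(v-K[1,2])/K[1,1]*z,z],-1)@T[:3,:3].T+T[:3,3]
r=(abs(P[...,0]-.44)<.11)&(abs(P[...,1]+.312)<.11)
for lo,hi in((.102,.116),(.085,.116),(.015,.03)):
    p=P[r&(P[...,2]>lo)&(P[...,2]<hi)]; print(len(p),np.median(p[:,2]) if len(p) else "",cv2.minAreaRect((p[:,:2]*1000).astype(np.float32)))
E
```

```text
time_s: 20.65
tcp_pos: [0.4408, 0.1026, 0.225]
contact_force: [-0.4, -0.4, -0.1]
112 0.10813163756352917 ((440.58447265625, -312.54168701171875), (31.502918243408203, 31.924894332885742), 87.4777603149414)
386 0.09727889033986459 ((441.42633056640625, -312.3594970703125), (57.3194580078125, 55.47438049316406), 89.746826171875)
408 0.02316442589123724 ((441.2964782714844, -312.06402587890625), (158.4394989013672, 159.92739868164062), 4.045342445373535)
```

It is centred, upright and at the right height.

```bash
python3 -c "from bench import *; print(job_done())"
```

```text
the job is handed in; nothing more can be done
None
```

The job is handed in: the middle and right canisters are sealed where they stood, and the left one, whose button came back up after a full press, stands upright in the middle of the steel tray.

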